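# Tighten the hose-union nut on the angled filter stand: by hand, then with the wrench

## Robot

A 6-joint arm with a two-finger parallel gripper is mounted at the origin on a cart in front of the work surface, level with it; the furniture and walls round the work are solid. World frame = base frame: x ahead of the robot, y to its left, z up, the work surface at z = 0. Lengths are in m, angles in rad, forces in N, time in s.
With the tool pointing down it reaches from about 0.25 to 0.8 m from the base axis. Payload 8.5 kg.
Tool frame: the origin (TCP) lies midway between the tips of the shut fingers; the grasp point (between the pads) lies 19 mm behind it; z points along the fingers, y is the line along which they close (so a half turn about z gives the same grasp; the last joint's range is limited). The gripper opens to 85 mm and grips with 20 to 120 N. Pads are 22 mm wide; open, the fingers measure 114 mm over their backs; the gripper's body (76 mm by 85 mm) begins 54 mm behind the grasp point. The pads swing forward as they close: fully open they stand 13 mm farther back than shut.
Start: joints at [-1.203, 0.238, -0.013, 1.319, 0, 1.571], TCP at [0.189, -0.49, 0.231] pointing down, gripper open.
Joint ranges: [-2.66, 2.66], [-1.03, 1.9], [-1.14, 1.46], [-1.82, 2.27], [-1.45, 1.34], [-3.14, 3.14]. Speed limits (rad/s): [2.22, 2.22, 2.79, 3.14, 3.14, 3.14].

## Interface

Orientations are given as [roll, pitch, yaw] about the fixed x, y, z axes, in that order (R = Rz(yaw) Ry(pitch) Rx(roll)).
In Python, from cell import state, read_camera, finish_job, boxes_of gives the robot as it stands.
- The arm moves only by the shell command python3 -m handwheel 'ROWS'. ROWS is JSON, a list of rows, each a list of 3 entries, a list of its own where there are three numbers: the turn, a rotation vector about the tool's x, y, z in degrees, then the shift along the tool's x, y, z in mm, then the gripper's target within -1 to 1 (fully open at 1, half-way at 0, shut at -1). A call has 1 to 10 rows; each row is the pose to reach, as a shift and turn from the pose commanded when the call began, along the tool's axes at that moment; what a row does not reach only later rows make up. A row lasts 1/8 s, in which the tool goes at most 62.5 mm and 10.7 degrees, less where a joint would pass 70% of its speed; a pose out of reach is approached as far as the arm can. A call with a gripper value outside its range is refused whole. The fingers move at their own pace and stop on an object; the grip force is fixed at half the most. Time passes only in rows, so rows that repeat a pose let the fingers close. It gives the time, the measured TCP pose, the force, the opening and the grip force at its end, in the units of the state.
- state(): the state, without advancing time (a new reading comes with each control period).
- read_camera(name): name is "side" or "top" or "wrist"; returns a dict with "img" (384x512x3 uint8, red, green, blue), "fx", "fy", "cx", "cy" (pixels), "distortion" ([k1, k2, p1, p2, k3] as OpenCV has them; the pictures are not rectified), "R" (3x3) and "t" (3): a world point X has camera coordinates R X + t. Camera axes: x right, y down, z forward; pixel columns grow to the right and rows downward; lengths in m; the calibration is good to about 2 mm. A picture is of the moment at which its call begins. There is no depth.
- finish_job(): hands the job in; it is judged then, once.
Trained networks look in the newest picture that a camera, given by its name, has taken for a name from the list of things; names that differ only in an ending like _2 or _b are one class to them, and where a whole thing is asked for, a point or a joint stands for the part that bears it (a point fixed in the world has none). Each returns a list of dicts, best first, with "p" (0 to 1); they miss things now and then, are a little off and sometimes report something else, mostly with a low value. They report only what shows in the picture. A call takes as long as a camera call. They do not tell look-alikes from the thing itself.
- boxes_of(thing, camera): "box" ([centre column, centre row, width, height] as shares, 0 to 1, of the picture: columns of its width, rows of its height, round what is visible of it).
The state is a dict: "time": time; "joint_pos": joint angles; "joint_vel": joint speeds; "joint_torque": joint torques, N m; "position": TCP position; "ee_rot": TCP orientation; "force": force on the tool from outside, world axes, zero at the start; "torque": the same for the moment, N m; "finger_gap": opening from 0.0 (shut) to 1.0 (fully open); "finger_force": force on a finger pad.
Only numpy, scipy, OpenCV 4.12 (cv2) and the standard library are available. Lean on these libraries where they do the work, as an engineer would, in place of code of your own. Each camera call takes 0.05 s, during which the arm holds its last target. There are 200 camera calls.

## Task

Tighten the brass union nut on the angled stand: turn it clockwise with the fingers alone until its white pointer is on the yellow band, then take the open-ended wrench from its rest, fit it on the nut and turn the nut on until the pointer stands on the green band. Lay the wrench back in both saddles of its rest, and leave the two vials and the dropper bottle beside the stand where they stand.

Things in the scene. Friction and masses are not known exactly. Their poses are not given: they have to be found in the camera images.
- stand: Aluminium stand fixed to the bench, base plate 130 x 100 x 8 mm; origin at the centre of its underside, x axis to its back (away from the robot), z up. It carries a 92 x 84 mm plate sloped at 35 degrees that faces the robot side, with the hose union on it: the union's axis leans 35 degrees from vertical towards the stand's -x and passes 120 mm above the origin
- ring (a point): Centre of the black index ring (radius 38 mm, fixed) on the sloped plate, 6 mm out from the plate; z out along the union's axis, y to the left. Painted on it at radius 26 to 37 mm: a yellow band (hand-tight) pointing left, and a green band (fully tight) farther round clockwise, up the slope; each 20 degrees wide, centres 40 degrees apart
- nut (a joint): Angle of the captive brass union nut, rad; grows as it is tightened (clockwise looking down onto it along its axis). 0: pointer straight down the slope, to the robot side; yellow band 1.6 +- 0.175, green band 2.3 +- 0.175; solid stop at 3.1. The nut does not travel along its axis; it is stiff (0.2 N m of friction) and stays where it is left
- nut_mid (a point): Middle of the nut's hexagon (30 mm across flats, 30 mm high), 20 mm out from ring. z outward along its axis; x to the white pointer, turning with it: flats face x and every 60 degrees. Below the hexagon a round skirt, radius 23, 4 mm thick; the white pointer is painted from it (to radius 28) up the flat and over the top. A fixed hose tail, radius 7, stands 25 mm out of the nut's top
- wrench: Loose steel open-ended wrench, 225 mm long, 10 mm thick, about 0.16 kg. Origin: middle of the grip, on the underside; x axis along the handle to the jaw, z out of its flat face. Handle 16 mm wide from x = -70 to 80 mm (round end, 25 mm, at -68 mm); head 57 mm wide (65 over the flared tips) from x = 75 to 145 mm. Balances some 25 mm from the origin towards the jaw
- wrench_jaw (a point): Centre of the wrench's jaw, 120 mm from the grip along the wrench's x, mid-thickness; lies on the nut's axis when the nut is right in the jaw. Opening 32.5 mm, its floor 19 mm behind this point; the prongs run parallel to 14 mm ahead of it, then flare for 11 mm. Play 0.15 rad either way: the nut follows that much late, and the jaw binds until turned back as much
- wrench_grip (a point): Middle of the wrench's grip, mid-thickness (5 mm above the wrench's origin)
- rest: Blue plastic wrench rest fixed to the bench, base 165 x 62 x 6 mm; origin at the centre of its underside, x along the wrench it holds, jaw to +x at the start. Two saddles, 12 mm thick, at x = -55 and +55 mm, hold the handle with its underside 26 mm above the bench between cheeks 28 mm apart that rise 12 mm higher; between the saddles there is free room for fingers down to 6 mm
- rest_saddle (a point): Point between the saddles at the height of the handle's underside, 26 mm over the bench; same axes as the rest
- vial_1: Loose glass vial with red cap, diameter 25, height 56 mm, standing left of the stand; origin at its underside; leave alone
- vial_2: Loose glass vial with blue cap, diameter 25, height 56 mm, standing left of the stand; origin at its underside; leave alone
- dropper_b: Loose amber dropper bottle, diameter 31, height 99 mm, standing behind and right of the stand; origin at its underside; leave alone
Mind the look-alikes: they are no part of the job. Of the things like the wrench, leave any that is purple or red; of the rest the larger one is meant.

How it is judged:
On the way, in this order (a step that is already met when the one before it is completed fails the run):
1. the nut stands hand-tight, its pointer on the yellow band (value of joint nut between 1.425 and 1.775 rad), for 0.2 s.
2. the wrench is fitted on the nut: jaw centre within 18 mm of the middle of the nut, wrench flat across the nut's axis, pointer still short of the green band (distance between wrench_jaw and nut_mid below 0.018 m and angle between the z axis of wrench and the z axis of nut_mid, either way round below 0.25 rad and value of joint nut below 2.1 rad), for 0.1 s.
3. the pointer stands on the green band (value of joint nut between 2.125 and 2.475 rad), for 0.3 s.
At the end, for the whole second after the job is handed in: Nut joint within 0.175 rad of 2.3 (pointer on the green band); wrench at rest in both saddles: grip middle within 25 mm of the rest's middle and -2 to 11 mm from saddle height, handle within 0.2 rad of the rest's length, flat within 0.15 rad, jaw at either end (all of step 3 and horizontal distance between wrench_grip and rest_saddle below 0.025 m and z of wrench_grip in the frame of rest_saddle between -0.002 and 0.011 m and angle between the x axis of wrench and the x axis of rest, either way round below 0.2 rad and angle between the z axis of wrench and the z axis of rest, either way round below 0.15 rad and linear speed of wrench below 0.02 m/s); the robot touches nothing.
It fails at once if the wrench pushes on the nut before it is hand-tight (joint below 1.35, force over 2 N) (contact force between wrench and nut above 2 N and value of joint nut below 1.35 rad).
It fails at once if the fingers turn the nut past the yellow band (joint over 1.85 with the fingers on the nut, over 2 N) (contact force between the fingers and nut above 2 N and value of joint nut above 1.85 rad).
It fails at once if a vial or the dropper bottle is moved more than 20 mm or tipped over (distance of any of vial_1, vial_2, dropper_b from where it was at the start of the episode above 0.02 m or angle between any of vial_1, vial_2, dropper_b's own z axis and vertical above 0.4 rad).
It also fails if it takes over 64 s, if anything falls off the work surface, if the arm or the gripper's body presses on something with over 40 N, if the wrist force passes 120 N, or if a joint passes its speed limit or range.

## Working session

There is one attempt and no reset: what is moved stays moved. The work goes in short steps, Python scripts to look and compute and a shell command to move; the robot and the scene stay as the last step left them, time stands still between calls to the robot, and variables do not carry over. Pictures are saved under pics/ and viewed, at most 10 in all, crops included, and the job is handed in when it is done.

```bash
mkdir -p pics; ls; python3 - <<'E'
from cell import *
import cv2
s=state(); print({k:s[k] for k in('time','position','ee_rot','force','finger_gap')})
for c in('side','top'):
    r=read_camera(c); cv2.imwrite(f'pics/{c}0.png',cv2.cvtColor(r['img'],cv2.COLOR_RGB2BGR))
    print(c,r['fx'],r['fy'],r['cx'],r['cy'],r['distortion'],r['R'],r['t'])
    for t in('stand','nut','wrench','rest','vial_1','dropper_b'):
        print(c,t,[([round(float(v),3) for v in b['box']],round(b['p'],2)) for b in boxes_of(t,c)])
E
```

```text
pics
{'time': 0.0, 'position': array([ 0.18861972, -0.48950745,  0.23068003]), 'ee_rot': array([-3.14016670e+00, -8.45831613e-07,  3.67739928e-01]), 'force': array([ 0.51727942, -0.19471543,  0.69858914]), 'finger_gap': 1.0011626163097573}
side 357.74501618165795 357.74501618165795 258.72271091101135 197.70014767784164 [0.00057198 0.         0.         0.         0.        ] [[-0.93454506 -0.35516556 -0.02197607]
 [-0.13024732  0.39888374 -0.90770447]
 [ 0.33115126 -0.84542841 -0.41903419]] [0.43788443 0.27361888 0.92607349]
side stand [([0.39, 0.717, 0.105, 0.185], 0.88)]
side nut [([0.391, 0.661, 0.033, 0.058], 0.57), ([0.547, 0.584, 0.083, 0.028], 0.53)]
side wrench [([0.523, 0.578, 0.114, 0.05], 0.75), ([0.629, 0.469, 0.085, 0.017], 0.47), ([0.512, 0.676, 0.022, 0.077], 0.46)]
side rest [([0.545, 0.587, 0.088, 0.032], 0.85)]
side vial_1 [([0.384, 0.832, 0.03, 0.045], 0.74), ([0.343, 0.804, 0.025, 0.063], 0.6)]
side dropper_b []
top 362.1777732197605 362.1777732197605 255.20561881781282 188.99059854737558 [-0.00015706  0.          0.          0.          0.        ] [[ 0.0224174  -0.99961384  0.01642072]
 [-0.98066215 -0.02518058 -0.19408165]
 [ 0.19442018 -0.01175238 -0.98084794]] [-0.23389137  0.57297665  1.26832536]
top stand [([0.296, 0.481, 0.069, 0.097], 0.96)]
top nut []
top wrench [([0.507, 0.542, 0.084, 0.124], 0.93), ([0.765, 0.618, 0.069, 0.151], 0.61), ([0.413, 0.573, 0.078, 0.059], 0.54), ([0.62, 0.584, 0.025, 0.092], 0.48)]
top rest [([0.518, 0.564, 0.071, 0.11], 0.7), ([0.501, 0.535, 0.08, 0.128], 0.36)]
top vial_1 [([0.245, 0.48, 0.025, 0.031], 0.6), ([0.235, 0.524, 0.015, 0.02], 0.59), ([0.359, 0.448, 0.022, 0.029], 0.39)]
top dropper_b [([0.359, 0.444, 0.015, 0.029], 0.6)]
```

```bash
python3 - <<'E'
import cv2
t=cv2.imread('pics/top0.png')[130:280,90:430]; s=cv2.imread('pics/side0.png')[150:360,130:380]
cv2.imwrite('pics/topc.png',cv2.resize(t,None,fx=2.35,fy=2.35,interpolation=2)); cv2.imwrite('pics/sidec.png',cv2.resize(s,None,fx=2.8,fy=2.8,interpolation=2))
E
```

```text
(no output)
```

View pics/topc.png

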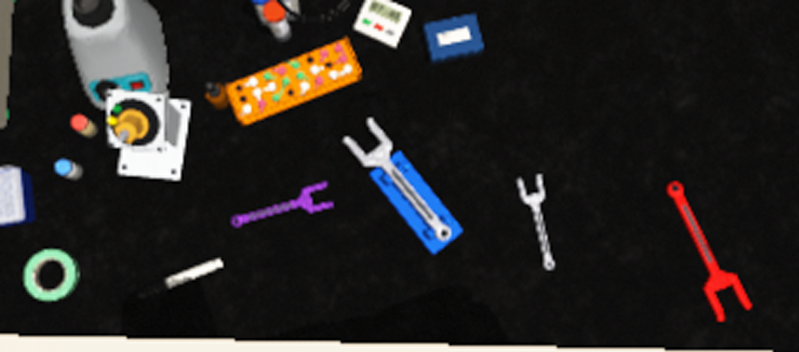

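View pics/sidec.png

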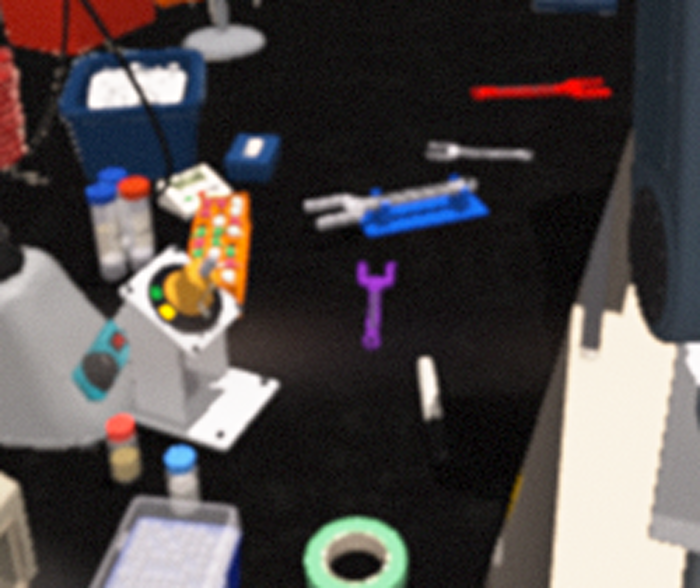

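The top view shows the robot at the bottom. The stand is at crop (135,130), the grey wrench on its blue rest runs from (365,140) at the jaw to (443,235), and the vials are left of the stand. In the side view the yellow band is at (167,312), the green band at (155,293), and the nut at (196,290).

```bash
cat > h.py <<'E'
import numpy as np,cv2
from scipy.optimize import least_squares
from scipy.spatial.transform import Rotation as Ro
def cam(name,cache={}):
    from cell import read_camera
    return read_camera(name)
def proj(r,X):
    K=np.array([[r['fx'],0,r['cx']],[0,r['fy'],r['cy']],[0,0,1]])
    return cv2.projectPoints(np.atleast_2d(X).astype(float),cv2.Rodrigues(np.array(r['R']))[0],np.array(r['t'],float),K,np.array(r['distortion']))[0][:,0]
def at_z(r,px,z):
    R=np.array(r['R']);t=np.array(r['t'])
    px=np.atleast_2d(px)
    d=np.c_[(px[:,0]-r['cx'])/r['fx'],(px[:,1]-r['cy'])/r['fy'],np.ones(len(px))]@R
    o=-R.T@t
    return o+d*((z-o[2])/d[:,2])[:,None]
a35=np.deg2rad(35)
AX=np.array([-np.sin(a35),0,np.cos(a35)])   # union axis, stand frame
DN=np.array([-np.cos(a35),0,-np.sin(a35)])  # down the slope
LF=np.array([0,1.,0])
def ringpt(s,rad,ang,h=0): # stand frame, ang clockwise from down slope
    return np.array([0,0,.12])+AX*(s+h)+rad*(np.cos(ang)*DN+np.sin(ang)*LF)
def rz(y): return Ro.from_euler('z',y).as_matrix()
E
python3 - <<'E'
from h import *
T=cam('top');S=cam('side')
tc=lambda u,v:(90+u/2.35,130+v/2.35); sc=lambda u,v:(130+u/2.8,150+v/2.8)
obs=[(T,tc(112,121),'y'),(T,tc(116,109),'g'),(S,sc(167,312),'y'),(S,sc(155,293),'g'),
(T,tc(118,178),(-.065,.05,.008)),(T,tc(180,180),(-.065,-.05,.008)),(S,sc(278,382),(-.065,-.05,.008)),(S,sc(222,447),(-.065,.05,.008)),(T,tc(190,100),(.065,-.05,.008))]
def f(p):
    o=[]
    for r,px,k in obs:
        X=ringpt(p[3],.0315,{'y':1.6,'g':2.3}[k]) if isinstance(k,str) else np.array(k)
        o.append(proj(r,rz(p[2])@X+[p[0],p[1],0])[0]-px)
    return np.ravel(o)
s=least_squares(f,[.5,.25,0,.0],loss='soft_l1');print('stand x,y,yaw,s',s.x.round(4));print(s.fun.reshape(-1,2).round(1))
# rest
im=T['img'];hsv=cv2.cvtColor(im,cv2.COLOR_RGB2HSV)
m=((hsv[...,0]>100)&(hsv[...,0]<118)&(hsv[...,1]>170)&(hsv[...,2]>120)).astype('u1');n,l,st,ce=cv2.connectedComponentsWithStats(m)
for i in range(1,n):
    if st[i,4]>150: print(st[i],ce[i].round(1))
print('wr jaw end,tail',at_z(T,[tc(358,128),tc(380,158),tc(443,233)],.033).round(3))
print('rest corners z6',at_z(T,[tc(462,235),tc(436,253),tc(400,152)],.006).round(3))
print('vials',at_z(T,[tc(81,127),tc(66,170)],.05).round(3),'drop',at_z(T,tc(213,88),.09).round(3))
E
```

```text
stand x,y,yaw,s [ 0.5808  0.1586 -0.0699  0.0042]
[[-0.2  0. ]
 [ 0.1 -0. ]
 [-0.3 -0. ]
 [-0.  -0.1]
 [-1.  -1.7]
 [-0.8 -0. ]
 [ 0.2 -0.9]
 [ 1.2 -1. ]
 [-0.3  0.5]]
[271 137  25  18 225] [283.  145.6]
[247 194  40  44 514] [266.7 215.9]
wr jaw end,tail [[ 0.599 -0.172  0.033]
 [ 0.552 -0.208  0.033]
 [ 0.436 -0.309  0.033]]
rest corners z6 [[ 0.436 -0.341  0.006]
 [ 0.406 -0.3    0.006]
 [ 0.567 -0.24   0.006]]
vials [[0.586 0.26  0.05 ]
 [0.518 0.277 0.05 ]] drop [[0.644 0.051 0.09 ]]
```

```bash
cat >> h.py <<'E'
def rel(R,p,st):
    """rows entry: turn (deg) and shift (mm) from present pose to R,p"""
    R0=Ro.from_euler('xyz',st['ee_rot']).as_matrix()
    return np.rad2deg(Ro.from_matrix(R0.T@R).as_rotvec()).round(1).tolist(),(1000*R0.T@(np.array(p)-st['position'])).round(1).tolist()
def toolR(yaw,yang):
    """tool z into the nut; tool y at clockwise angle yang from down slope"""
    z=-AX; y=np.cos(yang)*DN+np.sin(yang)*LF; x=np.cross(y,z)
    return rz(yaw)@np.c_[x,y,z]
STAND=[.5808,.1586,-.0699,.0042]
def nutp(rad,ang,h,P=None):
    P=P or STAND
    return rz(P[2])@ringpt(P[3],rad,ang,h)+[P[0],P[1],0]
E
python3 - <<'E'
from h import *; from cell import state
s=state()
for d in (-90,90): 
    R=toolR(STAND[2],np.deg2rad(d)); print(d,R.round(2).tolist(),rel(R,nutp(0,0,.16),s), nutp(0,0,.16))
E
```

```text
-90 [[0.82, -0.07, 0.57], [-0.06, -1.0, -0.04], [0.57, -0.0, -0.82]] ([-7.7, 34.4, 24.3], [513.7, -504.0, -23.2]) [0.48684874 0.16517791 0.25450477]
90 [[-0.82, 0.07, 0.57], [0.06, 1.0, -0.04], [-0.57, -0.0, -0.82]] ([-46.8, -10.4, -148.5], [513.7, -504.0, -23.2]) [0.48684874 0.16517791 0.25450477]
```

```bash
python3 -m handwheel '[[[-2,8,6],[40,-40,-2],1],[[-4,17,12],[85,-85,-8],1],[[-6,26,18],[130,-128,-12],1],[[-7.7,34.4,24.3],[172,-170,-15],1],[[-7.7,34.4,24.3],[216,-212,-15],1],[[-7.7,34.4,24.3],[260,-254,-15],1],[[-7.7,34.4,24.3],[304,-296,-18],1],[[-7.7,34.4,24.3],[346,-338,-20],1],[[-7.7,34.4,24.3],[388,-380,-22],1],[[-7.7,34.4,24.3],[430,-422,-23],1]]' && python3 - <<'E'
from h import *; from cell import state
s=state();print(s['joint_pos'],rel(toolR(STAND[2],-np.pi/2),nutp(0,0,.16),s))
E
```

```text
time: 2.05
position: [0.4135, -0.0169, 0.2527]
ee_rot: [-3.139, -0.612, -0.043]
force: [0.6, -0.2, -0.9]
finger_gap: 1.0
finger_force: 0.0
[-4.25855255e-02 -4.05051528e-01 -7.32877077e-01  6.30545919e-01
  2.25547452e-03  3.14184745e+00] ([-1.0, -0.1, 1.3], [54.6, -185.0, 36.6])
```

```bash
python3 -m handwheel '[[[0,0,-10],[0,0,10],1],[[0,0,-20],[5,-30,20],1],[[0,0,-30],[15,-60,30],1],[[0,0,-40],[30,-90,36],1],[[0,0,-50],[40,-120,36],1],[[0,0,-60],[55,-150,36],1],[[0,0,-70],[55,-185,36],1],[[0,0,-80],[55,-185,36],1],[[0,0,-90],[55,-185,36],1],[[0,0,-90],[55,-185,36],1]]' && python3 - <<'E'
from h import *; from cell import state,boxes_of
s=state();print(s['joint_pos'].round(3),rel(toolR(STAND[2],-np.pi),nutp(0,0,.16),s))
r=cam('wrist');cv2.imwrite('pics/w1.png',cv2.cvtColor(r['img'],cv2.COLOR_RGB2BGR))
print(-r['R'].T@r['t'],r['R'][2],boxes_of('nut','wrist'), proj(r,[nutp(0,0,0),nutp(0,0,.06),nutp(.0315,1.6,0),nutp(.0315,2.3,0)]).round(0).tolist())
E
```

```text
time: 3.3
position: [0.4873, 0.1631, 0.2547]
ee_rot: [2.531, -0.004, 1.525]
force: [-0.4, -0.9, -0.1]
finger_gap: 0.996
finger_force: 0.0
[ 0.5   -0.157 -0.568  0.62  -0.299  2.035] ([-0.0, -1.0, 1.0], [2.0, -0.6, -0.2])
[0.40812623 0.23403212 0.37236089] [ 0.53893256 -0.29050064 -0.79067128] [] [[253.0, 173.0], [253.0, 189.0], [255.0, 138.0], [277.0, 148.0]]
```

View pics/w1.png

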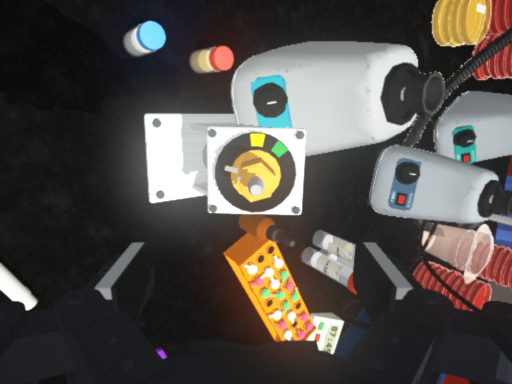

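```bash
python3 - <<'E'
from h import *
im=cv2.imread('pics/w1.png');hsv=cv2.cvtColor(im,cv2.COLOR_BGR2HSV)
for n,lo,hi in(('y',24,33),('g',50,80)):
    m=((hsv[...,0]>=lo)&(hsv[...,0]<=hi)&(hsv[...,1]>140)&(hsv[...,2]>90));m[:120]=0;m[160:]=0;m[:,:230]=0;m[:,300:]=0
    v,u=np.nonzero(m);print(n,len(u),u.mean(),v.mean())
cv2.imwrite('pics/w1c.png',cv2.resize(im[105:220,140:315],None,fx=4.5,fy=4.5,interpolation=cv2.INTER_CUBIC))
E
```

```text
y 217 257.4516129032258 141.57603686635946
g 11 278.8181818181818 147.63636363636363
```

View pics/w1c.png

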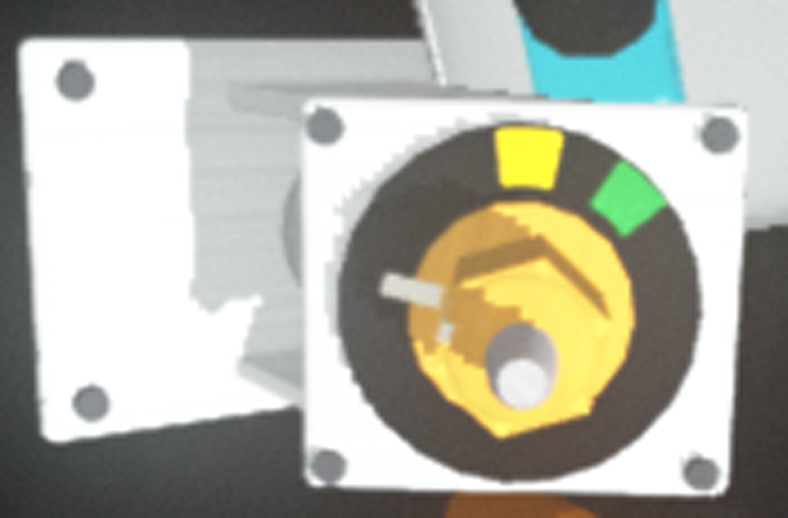

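```bash
python3 - <<'E'
from h import *
W=cam('wrist');T=cam('top');S=cam('side')
tc=lambda u,v:(90+u/2.35,130+v/2.35); sc=lambda u,v:(130+u/2.8,150+v/2.8);wc=lambda u,v:(140+u/4.5,105+v/4.5)
R_=lambda h,r,a:('r',h,r,a)
def corner(d,l):return('c',d,l)
obs=[(T,tc(112,121),R_(0,.0315,1.6),.5),(T,tc(116,109),R_(0,.0315,2.3),.5),(S,sc(167,312),R_(0,.0315,1.6),.7),(S,sc(155,293),R_(0,.0315,2.3),.7),
(W,wc(529,157),R_(0,.0315,1.6),1),(W,wc(629,198),R_(0,.0315,2.3),1),(W,wc(521,303),R_(0,0,0),1),
(W,wc(382,285),R_(.004,.028,'p'),1),
(W,wc(303,98),corner(.046,.042),.7),(W,wc(748,107),corner(-.046,.042),.7),(W,wc(730,495),corner(-.046,-.042),.7),(W,wc(305,488),corner(.046,-.042),.7),
(W,wc(20,42),(-.065,.05,.008),.7),(W,wc(42,442),(-.065,-.05,.008),.7)]
def f(p):
    o=[]
    for r,px,k,w in obs:
        if k[0]=='r': X=ringpt(p[3],k[2],p[4] if k[3]=='p' else k[3],k[1])
        elif k[0]=='c': X=ringpt(p[3],0,0,-.006)+k[1]*DN+k[2]*LF
        else: X=np.array(k)
        o.append(w*(proj(r,rz(p[2])@X+[p[0],p[1],0])[0]-px))
    return np.ravel(o)
s=least_squares(f,[.58,.16,-.07,.004,0.1],loss='soft_l1');print(s.x.round(4));print(s.fun.reshape(-1,2).round(1).tolist())
P=list(s.x[:4]);print(nutp(0,0,.0,P),nutp(0,0,.0))
E
```

```text
[ 0.5836  0.1571 -0.079   0.0044  0.1772]
[[0.1, -0.4], [0.3, -0.4], [-0.7, -0.5], [-0.4, -0.5], [-0.3, -0.4], [-0.8, -0.2], [-0.3, 1.1], [0.7, 0.1], [-0.7, -0.4], [0.2, -0.3], [-0.6, 0.1], [-0.2, -0.1], [0.9, -0.4], [1.1, 0.5]]
[0.58104796 0.15727357 0.12358465] [0.57839686 0.15876825 0.12344044]
```

```bash
sed -i 's/^STAND=.*/STAND=[.5836,.1571,-.079,.0044]/' h.py; python3 - <<'E'
from h import *; from cell import state
s=state();
for a in(-230,-290):
  for h in(.06,.007):print(a,h,rel(toolR(STAND[2],np.deg2rad(a)),nutp(0,0,h),s))
E
```

```text
-230 0.06 ([0.5, -1.2, -48.7], [-0.4, 1.6, 101.2])
-230 0.007 ([0.5, -1.2, -48.7], [-1.5, 1.6, 154.2])
-290 0.06 ([1.2, -0.9, -108.7], [-0.4, 1.6, 101.2])
-290 0.007 ([1.2, -0.9, -108.7], [-1.5, 1.6, 154.2])
```

```bash
python3 -m handwheel '[[[0,0,-10],[0,0,10],1],[[0,0,-20],[0,1,20],1],[[0,0,-30],[0,1.6,30],1],[[0,0,-40],[0,1.6,40],1],[[0.5,-1.2,-48.7],[0,1.6,60],1],[[0.5,-1.2,-48.7],[-0.4,1.6,100],1],[[0.5,-1.2,-48.7],[-1,1.6,130],1],[[0.5,-1.2,-48.7],[-1.5,1.6,154],1],[[0.5,-1.2,-48.7],[-1.5,1.6,154],-1],[[0.5,-1.2,-48.7],[-1.5,1.6,154],-1]]' && python3 -m handwheel '[[[0,0,0],[0,0,0],-1],[[0,0,0],[0,0,0],-1],[[0,0,0],[0,0,0],-1]]' && python3 - <<'E'
from h import *; from cell import state
s=state();print(s['joint_pos'].round(3),s['torque'],rel(toolR(STAND[2],np.deg2rad(-230)),nutp(0,0,.007),s))
E
```

```text
time: 4.8
position: [0.5768, 0.1578, 0.13]
ee_rot: [2.719, 0.456, 2.267]
force: [-0.2, 0.1, 0.5]
finger_gap: 0.605
finger_force: 0.0
time: 5.18
position: [0.5768, 0.158, 0.1308]
ee_rot: [2.718, 0.457, 2.267]
force: [-4.3, -0.3, 5.7]
finger_gap: 0.338
finger_force: 58.6
[ 0.405  0.116 -0.675  0.223 -0.27   1.102] [-0.12094615  0.70158519 -0.23308524] ([0.1, 0.1, 0.1], [0.2, -0.6, 1.4])
```

```bash
python3 -m handwheel '[[[0,0,10],[0,0,-0.5],-1],[[0,0,20],[0,0,-0.5],-1],[[0,0,30],[0,0,-0.5],-1],[[0,0,40],[0,0,-0.5],-1],[[0,0,50],[0,0,-0.5],-1],[[0,0,60],[0,0,-0.5],-1],[[0,0,70],[0,0,-0.5],-1],[[0,0,77],[0,0,-0.5],-1],[[0,0,81.5],[0,0,-0.5],-1],[[0,0,81.5],[0,0,-0.5],-1]]' && python3 - <<'E'
from h import *; from cell import state
s=state();print(s['joint_pos'].round(3),s['torque'],rel(toolR(STAND[2],np.deg2rad(-148.3)),nutp(0,0,.007),s))
E
```

```text
time: 6.42
position: [0.5758, 0.1579, 0.1301]
ee_rot: [2.603, -0.303, 1.03]
force: [-7.3, -0.3, 3.6]
finger_gap: 0.344
finger_force: 62.8
[ 0.405  0.116 -0.676  0.224 -0.27   2.524] [ 0.03586055  1.34606259 -0.2666584 ] ([-0.0, -0.0, 0.4], [0.2, 0.6, 1.4])
```

```bash
python3 -m handwheel '[[[0,0,0],[0,0,0],1],[[0,0,0],[0,0,0],1],[[0,0,0],[0,0,0],1],[[0,0,0],[0,0,0],1],[[0,0,0],[0,0,-30],1],[[0,0,-10],[0,0,-90],1],[[0,0,-20],[0,0,-140],1],[[0,0,-32],[0,0,-150],1],[[0,0,-32],[0,0,-150],1]]' && python3 - <<'E'
from h import *; from cell import state,boxes_of
s=state();print(s['joint_pos'].round(3))
r=cam('wrist');c=proj(r,nutp(0,0,.0))[0].astype(int);print(c)
cv2.imwrite('pics/w2.png',cv2.resize(cv2.cvtColor(r['img'],cv2.COLOR_RGB2BGR)[c[1]-60:c[1]+60,c[0]-60:c[0]+60],None,fx=4,fy=4,interpolation=2))
for a in(1.3,1.4,1.5,1.6,1.7,1.8): print(a,((proj(r,[nutp(.028,a,.005),nutp(.016,a,.035)])-c+60)*4).round(0).tolist())
print(rel(rz(0)@np.diag([1,-1,-1]),[.52,-.24,.2],s))
E
```

```text
time: 7.55
position: [0.4909, 0.165, 0.2539]
ee_rot: [2.528, 0.005, 1.502]
force: [-0.4, 0.9, 0.0]
finger_gap: 0.999
finger_force: 0.0
[ 0.516 -0.142 -0.557  0.626 -0.327  2.065]
[252 173]
1.3 [[210.0, 126.0], [222.0, 204.0]]
1.4 [[222.0, 124.0], [230.0, 202.0]]
1.5 [[235.0, 122.0], [238.0, 201.0]]
1.6 [[247.0, 122.0], [246.0, 201.0]]
1.7 [[260.0, 123.0], [253.0, 202.0]]
1.8 [[272.0, 126.0], [261.0, 203.0]]
([28.4, -26.1, 83.2], [-401.7, 14.4, 78.5])
```

View pics/w2.png

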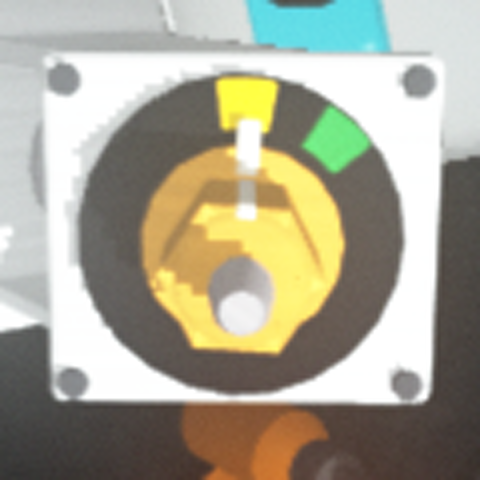

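The pointer is at (249,122), in the middle of the yellow band at about 1.6 rad. Next is the wrench.

```bash
python3 - <<'E'
from h import *; from cell import state
s=state()
for y in (107.6,):
    print(rel(rz(np.deg2rad(y))@np.diag([1,-1,-1]),[.487,-.27,.22],s))
E
```

```text
([34.6, 6.9, -20.9], [-433.8, 1.8, 44.1])
```

```bash
python3 -m handwheel '[[[0,0,0],[-50,0,-10],1],[[8,2,-5],[-105,0,-10],1],[[16,3,-10],[-160,0,0],1],[[24,5,-15],[-215,0,0],1],[[34.6,6.9,-20.9],[-270,0,10],1],[[34.6,6.9,-20.9],[-325,0,20],1],[[34.6,6.9,-20.9],[-380,1,40],1],[[34.6,6.9,-20.9],[-434,2,44],1],[[34.6,6.9,-20.9],[-434,2,44],1]]' && python3 -m handwheel '[[[0,0,-10],[0,0,0],1],[[0,0,-20],[0,0,0],1],[[0,0,-30],[0,0,0],1],[[0,0,-40],[0,0,0],1],[[0,0,-50],[0,0,0],1],[[0,0,-60],[0,0,0],1],[[0,0,-70],[0,0,0],1],[[0,0,-80],[0,0,0],1],[[0,0,-90],[0,0,0],1],[[0,0,-100],[0,0,0],1]]' && python3 - <<'E'
from h import *; from cell import state,boxes_of
s=state();print(s['joint_pos'].round(3))
r=cam('wrist');cv2.imwrite('pics/w3.png',cv2.cvtColor(r['img'],cv2.COLOR_RGB2BGR))
c,sn=np.cos(.656),np.sin(.656)
for x in(-68,0,120):print(x,proj(r,[.487+x/1e3*c,-.27+x/1e3*sn,.036]).round(0))
print([b['box'] for b in boxes_of('wrench','wrist')][:2])
E
```

```text
time: 8.72
position: [0.4868, -0.274, 0.2177]
ee_rot: [-3.137, -0.001, 1.871]
force: [-0.2, 0.6, 0.6]
finger_gap: 1.0
finger_force: 0.0
time: 9.98
position: [0.4874, -0.2697, 0.2194]
ee_rot: [3.141, -0.002, -2.655]
force: [0.0, 1.0, 0.2]
finger_gap: 1.002
finger_force: 0.0
[-5.050e-01  2.990e-01  4.000e-02  1.314e+00 -1.000e-03 -9.910e-01]
-68 [[241.  98.]]
0 [[253. 168.]]
120 [[272. 274.]]
[[0.8304, 0.6104, 0.2748, 0.1198], [0.5281, 0.5116, 0.1633, 0.5466]]
```

View pics/w3.png

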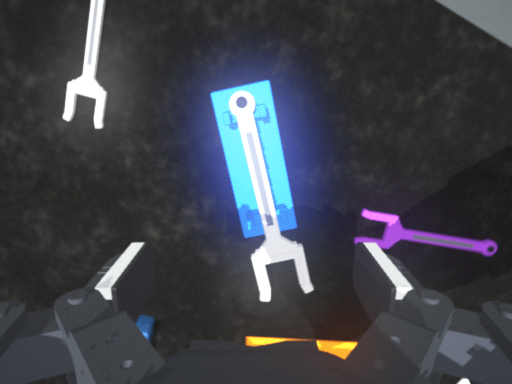

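```bash
python3 - <<'E'
from h import *; from cell import state
r=cam('wrist')
def fit(obs,p0):
    def f(p): return np.ravel([proj(r,rz(p[2])@np.array(X)+[p[0],p[1],0])[0]-px for px,X in obs])
    s=least_squares(f,p0,loss='soft_l1');print(s.x.round(4),s.fun.reshape(-1,2).round(1).tolist());return s.x
w=fit([((241,102),(-.068,0,.036)),((286,295),(.145,0,.036))],[.487,-.27,.656])
q=fit([((210,93),(-.0825,-.031,.006)),((270,81),(-.0825,.031,.006)),((297,229),(.0825,.031,.006)),((247,238),(.0825,-.031,.006))],[.487,-.27,.656])
s=state()
for z in(.08,.012): print(rel(rz(w[2]-np.pi)@np.diag([1,-1,-1]),[w[0],w[1],z],s))
E
```

```text
[ 0.4875 -0.2653  0.7108] [[-0.0, -0.2], [0.0, 0.2]]
[ 0.4877 -0.2653  0.6918] [[0.4, 0.3], [-0.1, -0.8], [0.8, -0.3], [-2.2, 1.1]]
([0.0, -0.1, -13.3], [-2.6, 3.9, 139.7])
([0.0, -0.1, -13.3], [-2.7, 3.9, 207.7])
```

```bash
python3 -m handwheel '[[[0,0,-6],[-1,2,50],1],[[0,0,-12.8],[-2.6,3.9,100],1],[[0,0,-12.8],[-2.7,3.9,150],1],[[0,0,-12.8],[-2.7,3.9,180],1],[[0,0,-12.8],[-2.7,3.9,204],1],[[0,0,-12.8],[-2.7,3.9,205],1],[[0,0,-12.8],[-2.7,3.9,205.5],-1],[[0,0,-12.8],[-2.7,3.9,205.5],-1],[[0,0,-12.8],[-2.7,3.9,205.5],-1],[[0,0,-12.8],[-2.7,3.9,205.5],-1]]' && python3 -m handwheel '[[[0,0,0],[0,0,0],-1],[[0,0,0],[0,0,0],-1],[[0,0,0],[0,0,0],-1]]' && python3 - <<'E'
from h import *; from cell import state
s=state();print(s['joint_pos'].round(3),s['torque'])
E
```

```text
time: 11.38
position: [0.4881, -0.2661, 0.0158]
ee_rot: [-3.14, -0.001, -2.435]
force: [-1.8, 1.9, 7.7]
finger_gap: 0.173
finger_force: 58.5
time: 11.75
position: [0.488, -0.2661, 0.0158]
ee_rot: [-3.14, -0.001, -2.435]
force: [-1.5, 0.7, 6.8]
finger_gap: 0.17
finger_force: 58.7
[-0.498  0.447 -0.298  0.826 -0.002 -1.205] [0.19491811 0.26950756 0.0683557 ]
```

```bash
cat >> h.py <<'E'
LJ,ZJ=.120,.0152   # jaw from tcp along handle, wrench mid-plane behind tcp
def wrench_pose(nut,back,h,extra=0):
    """tool pose with jaw 'back' m short of the axis, mid-plane at h over ring, wrench extra rad past the nut"""
    hd=nut+np.pi/6+np.pi+extra
    return toolR(STAND[2],hd+np.pi/2),nutp(LJ+back,hd,h-ZJ)
E
python3 - <<'E'
from h import *; from cell import state
s=state()
for b,h in((.06,.09),(.05,.02),(0,.02)):
    R,p=wrench_pose(1.61,b,h);print(b,h,p.round(3),rel(R,p,s))
E
python3 -m handwheel '[[[0,0,0],[0,0,-30],-1],[[0,0,0],[0,0,-80],-1],[[0,0,0],[0,0,-140],-1],[[0,0,0],[0,0,-180],-1],[[0,0,0],[0,0,-180],-1]]'
```

```text
0.06 0.09 [0.448 0.015 0.13 ] ([27.3, -22.0, -12.3], [-151.9, 239.9, -114.5])
0.05 0.02 [0.493 0.02  0.076] ([27.3, -22.0, -12.3], [-189.4, 214.4, -60.2])
0 0.02 [0.518 0.06  0.091] ([27.3, -22.0, -12.3], [-234.7, 228.9, -75.6])
time: 12.38
position: [0.4894, -0.2666, 0.1984]
ee_rot: [-3.136, 0.0, -2.435]
force: [-0.7, -0.3, -1.5]
finger_gap: 0.171
finger_force: 59.0
```

```bash
python3 -m handwheel '[[[5,-4,-2],[-30,45,0],-1],[[12,-9,-5],[-60,90,0],-1],[[18,-14,-8],[-90,140,10],-1],[[24,-19,-10],[-125,190,20],-1],[[27.3,-22,-12.3],[-152,240,40],-1],[[27.3,-22,-12.3],[-152,240,66],-1],[[27.3,-22,-12.3],[-152,240,66],-1]]' && python3 - <<'E'
from h import *; from cell import state
s=state();print(s['joint_pos'].round(3))
for b,h in((.06,.09),(.05,.02),(0,.02)):
    R,p=wrench_pose(1.61,b,h);print(b,h,rel(R,p,s))
r=cam('wrist');cv2.imwrite('pics/w4.png',cv2.cvtColor(r['img'],cv2.COLOR_RGB2BGR))
R0=Ro.from_euler('xyz',s['ee_rot']).as_matrix()
for n,X in(('tipsL',[-.145,.03,-.0202]),('tipsR',[-.145,-.03,-.0202]),('tail',[.068,0,-.0202]),('jaw',[-.12,0,-.0202])):print(n,proj(r,R0@X+s['position']).round(0))
print('nut',proj(r,[nutp(0,0,.0),nutp(0,0,.035),nutp(.0315,1.6,0),nutp(.0315,2.3,0),nutp(.028,1.61,.005)]).round(0).tolist())
E
```

```text
time: 13.25
position: [0.4449, 0.0162, 0.1257]
ee_rot: [-2.613, 0.308, -2.126]
force: [-0.1, -0.7, -2.0]
finger_gap: 0.171
finger_force: 59.2
[ 0.108 -0.176 -0.972  0.179 -0.104 -0.855]
0.06 0.09 ([0.4, -0.1, 0.1], [-1.8, -4.5, -1.6])
0.05 0.02 ([0.4, -0.1, 0.1], [-12.0, -5.0, 68.4])
0 0.02 ([0.4, -0.1, 0.1], [-62.0, -5.1, 68.3])
tipsL [[311. 522.]]
tipsR [[195. 522.]]
tail [[253.  98.]]
jaw [[253. 486.]]
nut [[246.0, 413.0], [246.0, 458.0], [266.0, 439.0], [240.0, 443.0], [263.0, 442.0]]
```

View pics/w4.png

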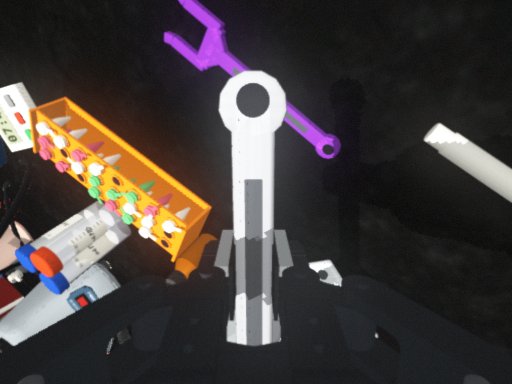

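```bash
python3 -m handwheel '[[[0,0,0],[0,0,0],-1],[[0,0,0],[0,0,0],-1]]' && python3 - <<'E'
from h import *; from cell import state
s=state()
for b,h in((.06,.09),(.05,.02),(0,.02)):
    R,p=wrench_pose(1.61,b,h);print(b,h,rel(R,p,s))
E
```

```text
time: 13.55
position: [0.4486, 0.0144, 0.1296]
ee_rot: [-2.608, 0.312, -2.129]
force: [0.9, -0.1, -2.3]
finger_gap: 0.175
finger_force: 59.2
0.06 0.09 ([-0.0, -0.0, -0.2], [-0.2, 0.8, -0.6])
0.05 0.02 ([-0.0, -0.0, -0.2], [-10.2, 0.8, 69.4])
0 0.02 ([-0.0, -0.0, -0.2], [-60.2, 1.0, 69.4])
```

```bash
python3 -m handwheel '[[[0,0,0],[-5,0.5,25],-1],[[0,0,0],[-10,0.8,50],-1],[[0,0,0],[-10,0.8,69],-1],[[0,0,0],[-10,0.8,69],-1],[[0,0,0],[-18,0.8,69],-1],[[0,0,0],[-26,0.8,69],-1],[[0,0,0],[-34,0.9,69],-1],[[0,0,0],[-40,0.9,69],-1],[[0,0,0],[-40,0.9,69],-1]]' && python3 - <<'E'
from h import *; from cell import state
s=state()
R,p=wrench_pose(1.61,0,.02);print(rel(R,p,s),s['torque'])
r=cam('side');c=proj(r,nutp(0,0,.02))[0].astype(int)
cv2.imwrite('pics/s5.png',cv2.resize(cv2.cvtColor(r['img'],cv2.COLOR_RGB2BGR)[c[1]-60:c[1]+60,c[0]-60:c[0]+80],None,fx=4,fy=4,interpolation=2))
E
```

```text
time: 14.68
position: [0.5071, 0.0458, 0.0844]
ee_rot: [-2.608, 0.312, -2.126]
force: [-0.0, -0.3, -1.6]
finger_gap: 0.173
finger_force: 59.2
([0.1, 0.1, -0.0], [-19.3, -1.6, 0.4]) [-0.00775773  0.5441178  -0.05608136]
```

View pics/s5.png

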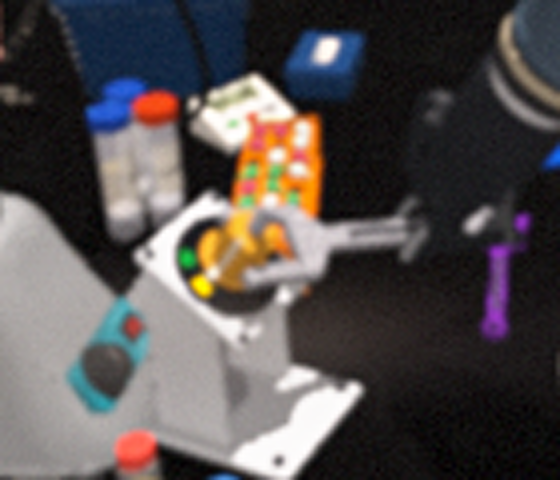

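The side view shows the jaw at (275,245) with its prongs around the nut at (235,250), at the right height. I'll push on the last 19 mm.

```bash
python3 -m handwheel '[[[0,0,0],[-4,-1,0.3],-1],[[0,0,0],[-9,-1.4,0.3],-1],[[0,0,0],[-14,-1.5,0.3],-1],[[0,0,0],[-18.5,-1.5,0.3],-1],[[0,0,0],[-18.5,-1.5,0.3],-1],[[0,0,0],[-18.5,-1.5,0.3],-1]]' && python3 - <<'E'
from h import *; from cell import state
s=state()
R,p=wrench_pose(1.61,0,.02);print(rel(R,p,s),s['torque'],s['joint_pos'].round(2))
E
```

```text
time: 15.48
position: [0.5169, 0.0593, 0.09]
ee_rot: [-2.609, 0.311, -2.127]
force: [-0.3, 1.1, -1.8]
finger_gap: 0.171
finger_force: 59.2
([0.1, 0.0, -0.0], [-1.8, -0.4, -0.1]) [ 0.05141286  0.77918431 -0.038197  ] [ 0.21  0.04 -0.92  0.02 -0.16 -0.77]
```

```bash
python3 -m handwheel '[[[0,0,6],[-1.7,12.7,0],-1],[[0,0,12],[-3.7,25.3,0],-1],[[0,0,18],[-7,37.6,0],-1],[[0,0,24],[-11.5,49.5,0],-1],[[0,0,30],[-17.2,60.8,0],-1],[[0,0,36],[-24.1,71.4,0],-1],[[0,0,42],[-32,81.2,0],-1],[[0,0,47.5],[-40.2,89.4,0],-1],[[0,0,47.5],[-40.2,89.4,0],-1],[[0,0,47.5],[-40.2,89.4,0],-1]]' && python3 - <<'E'
from h import *; from cell import state
s=state()
R,p=wrench_pose(1.61,0,.02,np.deg2rad(47.5));print(rel(R,p,s),s['torque'],s['joint_pos'].round(2))
r=cam('side');c=proj(r,nutp(0,0,.02))[0].astype(int)
cv2.imwrite('pics/s6.png',cv2.resize(cv2.cvtColor(r['img'],cv2.COLOR_RGB2BGR)[c[1]-40:c[1]+60,c[0]-40:c[0]+80],None,fx=6,fy=6,interpolation=2))
for a in(2.0,2.1,2.2,2.3,2.4): print(a,((proj(r,[nutp(.028,a,.005),nutp(.016,a,.035)])-c+40)*6).round(0).tolist())
E
```

```text
time: 16.73
position: [0.4791, 0.144, 0.0591]
ee_rot: [-3.018, 0.598, -3.002]
force: [-0.4, -0.4, -1.7]
finger_gap: 0.174
finger_force: 59.2
([0.1, -0.1, 0.1], [-1.3, -0.3, 0.1]) [0.10990357 0.91092797 0.05954559] [ 0.48  0.1  -0.96 -0.03 -0.31  0.29]
2.0 [[172.0, 274.0], [224.0, 228.0]]
2.1 [[170.0, 268.0], [222.0, 225.0]]
2.2 [[168.0, 263.0], [221.0, 222.0]]
2.3 [[166.0, 257.0], [220.0, 219.0]]
2.4 [[166.0, 252.0], [220.0, 216.0]]
```

View pics/s6.png

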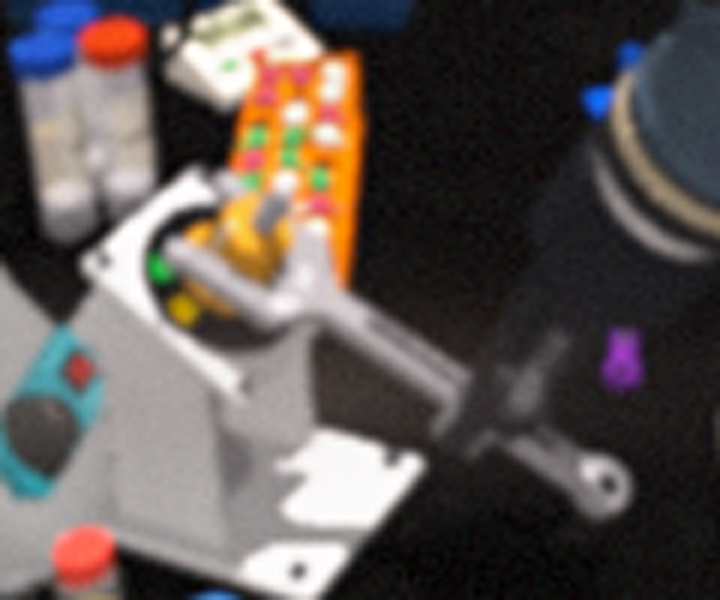

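```bash
python3 -m handwheel '[[[0,0,-4],[-1.3,-8.5,0],-1],[[0,0,-8.3],[-2.3,-17.6,0],-1],[[0,0,-8.3],[-2.3,-17.6,0],-1],[[0,0,-8.3],[-2.3,-17.6,-8],-1],[[0,0,-8.3],[-2.3,-17.6,-16],-1],[[0,0,-8.3],[-2.3,-17.6,-30],-1],[[0,0,-8.3],[-2.3,-17.6,-50],-1],[[0,0,-8.3],[-2.3,-17.6,-75],-1],[[0,0,-8.3],[10,-20,-95],-1],[[0,0,-8.3],[10,-20,-95],-1]]' && python3 - <<'E'
from h import *; from cell import state
s=state();print(s['joint_pos'].round(2))
ims=[]
for n,f in(('side',6),('top',6)):
    r=cam(n);c=proj(r,nutp(0,0,.02))[0].astype(int)
    ims.append(cv2.resize(cv2.cvtColor(r['img'],cv2.COLOR_RGB2BGR)[c[1]-30:c[1]+30,c[0]-30:c[0]+30],None,fx=6,fy=6,interpolation=2))
    for a in(1.6,2.0,2.1,2.2,2.3,2.4): print(a,((proj(r,[nutp(.028,a,.005),nutp(.016,a,.035)])-c+30)*6).round(0).tolist())
cv2.imwrite('pics/s7.png',np.hstack(ims))
R=rz(.70-np.pi)@np.diag([1,-1,-1])
print(rel(R,[.488,-.266,.15],s),rel(R,[.488,-.266,.016],s))
E
```

```text
time: 18.02
position: [0.4181, 0.1281, 0.1352]
ee_rot: [-2.925, 0.578, -2.832]
force: [-0.1, -0.4, -1.7]
finger_gap: 0.172
finger_force: 59.3
[ 0.53 -0.17 -0.92  0.29 -0.33  0.19]
1.6 [[127.0, 234.0], [173.0, 180.0]]
2.0 [[112.0, 214.0], [164.0, 168.0]]
2.1 [[110.0, 208.0], [162.0, 165.0]]
2.2 [[108.0, 203.0], [161.0, 162.0]]
2.3 [[106.0, 197.0], [160.0, 159.0]]
2.4 [[106.0, 192.0], [160.0, 156.0]]
1.6 [[141.0, 164.0], [144.0, 187.0]]
2.0 [[144.0, 147.0], [146.0, 177.0]]
2.1 [[146.0, 143.0], [147.0, 175.0]]
2.2 [[149.0, 140.0], [149.0, 173.0]]
2.3 [[152.0, 137.0], [150.0, 171.0]]
2.4 [[155.0, 134.0], [152.0, 170.0]]
([-18.4, 30.3, -25.3], [36.6, -396.4, 44.6]) ([-18.4, 30.3, -25.3], [109.9, -372.3, 154.2])
```

View pics/s7.png

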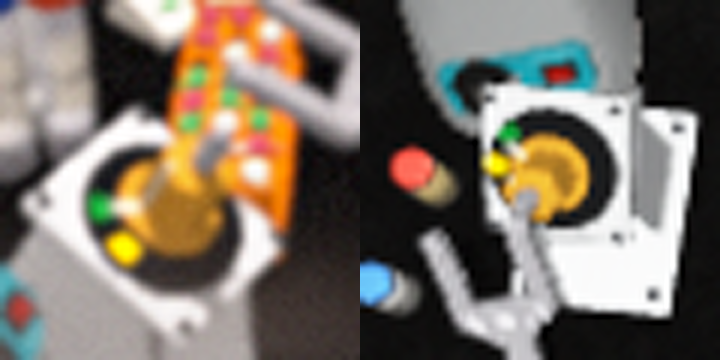

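The side half shows the white pointer at (115,207), beside the green blob at (100,208). In the top half it is at about (518,150), near green at (511,133). I'll put a number on it against the bands.

```bash
python3 - <<'E'
from h import *
for n in('side','top'):
    r=cam(n);im=r['img'];hsv=cv2.cvtColor(im,cv2.COLOR_RGB2HSV)
    yp,gp=proj(r,[nutp(.0315,1.6,0),nutp(.0315,2.3,0)])
    off=[]
    for p,lo,hi in((yp,24,33),(gp,50,80)):
        V,U=np.mgrid[:384,:512];m=(np.hypot(U-p[0],V-p[1])<6)&(hsv[...,0]>=lo)&(hsv[...,0]<=hi)&(hsv[...,1]>150)
        w=hsv[...,2]*m.astype(float);off.append([(U*w).sum()/w.sum()-p[0],(V*w).sum()/w.sum()-p[1],m.sum()])
    off=np.array(off);print(n,off.round(2).tolist());o=off[:,:2].mean(0)
    # whiteness along pointer candidates (skirt + flat)
    wh=im.min(2).astype('f4')
    for a in np.arange(1.9,2.75,.1):
        pts=proj(r,[nutp(x,a,.005) for x in(.0235,.025,.0265,.0275)]+[nutp(.016,a,h) for h in(.02,.03,.035)])+o
        print(round(a,2),cv2.remap(wh,pts[None,:,0].astype('f4'),pts[None,:,1].astype('f4'),1)[0].round(0))
E
```

```text
side [[0.54, 0.08, 19.0], [0.39, 0.09, 14.0]]
1.9 [88. 76. 65. 59. 76. 77. 93.]
2.0 [145. 131. 115. 106.  89.  95. 117.]
2.1 [191. 182. 172. 161.  98. 105. 125.]
2.2 [210. 202. 190. 174.  98. 108. 126.]
2.3 [176. 165. 147. 133.  91. 101. 107.]
2.4 [112. 100.  83.  72.  79.  90.  84.]
2.5 [69. 58. 47. 40. 70. 77. 76.]
2.6 [47. 41. 35. 30. 63. 61. 69.]
2.7 [44. 38. 33. 29. 57. 60. 99.]
top [[-0.51, 0.45, 15.0], [-0.43, -0.09, 8.0]]
1.9 [57. 47. 41. 39. 74. 89. 65.]
2.0 [121. 114.  96.  85.  51.  94.  73.]
2.1 [175. 158. 140. 129.  51.  90.  82.]
2.2 [182. 190. 163. 139.  54.  74.  92.]
2.3 [156. 143. 133. 128.  54.  59.  84.]
2.4 [95. 72. 69. 66. 69. 50. 79.]
2.5 [50. 44. 39. 34. 89. 53. 62.]
2.6 [41. 36. 31. 29. 99. 54. 51.]
2.7 [41. 35. 31. 30. 82. 50. 54.]
```

The pointer is at about 2.18, too close to the band's lower edge at 2.125. I'll refit the wrench and nudge the nut on by about 0.11 rad.

```bash
python3 - <<'E'
from h import *; from cell import state
s=state();print(s['position'])
for n,h in((2.27,.08),(2.27,.02),(2.36,.02),(2.46,.02),(2.56,.02),(2.41,.02),(2.41,.12)):
    R,p=wrench_pose(n,.0005,h);print(n,h,rel(R,p,s))
E
```

```text
[0.41882875 0.12779597 0.13365095]
2.27 0.08 ([0.1, 0.0, -1.4], [-11.3, -2.6, 34.9])
2.27 0.02 ([0.1, 0.0, -1.4], [-11.3, -2.7, 94.9])
2.36 0.02 ([0.1, -0.0, 3.7], [-11.5, 8.1, 94.9])
2.46 0.02 ([0.1, -0.0, 9.4], [-12.9, 20.1, 94.9])
2.56 0.02 ([0.1, -0.0, 15.2], [-15.5, 31.8, 94.9])
2.41 0.02 ([0.1, -0.0, 6.6], [-12.1, 14.1, 94.9])
2.41 0.12 ([0.1, -0.0, 6.6], [-12.1, 14.2, -5.1])
```

```bash
python3 -m handwheel '[[[0,0,0],[-12.3,0.4,20],-1],[[0,0,0],[-12.3,0.4,40],-1],[[0,0,0],[-12.3,0.4,55],-1],[[0,0,0],[-12.3,0.4,65],-1],[[0,0,0],[-12.3,0.4,75],-1],[[0,0,0],[-12.3,0.4,85],-1],[[0,0,0],[-12.3,0.4,94],-1],[[0,0,0],[-12.3,0.4,94],-1]]' && python3 - <<'E'
from h import *; from cell import state
s=state();print(s['torque'],s['force'])
for n,h in((2.294,.02),(2.36,.02),(2.46,.02),(2.56,.02),(2.41,.02),(2.41,.12)):
    R,p=wrench_pose(n,.0005,h);print(n,h,rel(R,p,s))
E
```

```text
time: 19.23
position: [0.4814, 0.1266, 0.0622]
ee_rot: [-2.924, 0.573, -2.833]
force: [-1.9, 0.1, -2.6]
finger_gap: 0.17
finger_force: 59.7
[0.01639157 1.0852152  0.07652887] [-1.88335259  0.11293496 -2.60384679]
2.294 0.02 ([0.1, -0.1, -0.0], [-0.4, -0.0, 0.5])
2.36 0.02 ([0.1, -0.1, 3.7], [-0.7, 7.9, 0.5])
2.46 0.02 ([0.1, -0.1, 9.5], [-2.0, 19.9, 0.5])
2.56 0.02 ([0.0, -0.1, 15.2], [-4.6, 31.6, 0.5])
2.41 0.02 ([0.1, -0.1, 6.6], [-1.2, 13.9, 0.5])
2.41 0.12 ([0.1, -0.1, 6.6], [-1.0, 14.0, -99.5])
```

```bash
python3 -m handwheel '[[[0,0,5],[-0.8,10.5,0],-1],[[0,0,10],[-2.2,21,0],-1],[[0,0,15],[-4.6,31.4,0],-1],[[0,0,15],[-4.6,31.4,0],-1],[[0,0,15],[-4.6,31.4,0],-1],[[0,0,10],[-2.2,21,0],-1],[[0,0,6.6],[-1.2,13.9,0],-1],[[0,0,6.6],[-1.2,13.9,0],-1],[[0,0,6.6],[-1.2,13.9,-8],-1],[[0,0,6.6],[-1.2,13.9,-20],-1]]' && python3 -m handwheel '[[[0,0,0],[0,0,-20],-1],[[0,0,0],[0,0,-45],-1],[[0,0,0],[0,0,-75],-1],[[0,0,0],[10,0,-85],-1],[[0,0,0],[10,0,-85],-1]]' && python3 - <<'E'
from h import *; from cell import state
for n in('side','top'):
    r=cam(n);im=r['img'];hsv=cv2.cvtColor(im,cv2.COLOR_RGB2HSV)
    o=np.array({'side':[.46,.09],'top':[-.47,.2]}[n]);wh=im.min(2).astype('f4')
    for a in np.arange(2,2.75,.1):
        pts=proj(r,[nutp(x,a,.005) for x in(.0235,.025,.0265)])+o
        print(n,round(a,2),cv2.remap(wh,pts[None,:,0].astype('f4'),pts[None,:,1].astype('f4'),1)[0].round(0))
s=state();print(s['joint_pos'].round(2))
R=rz(.7066-np.pi)@np.diag([1,-1,-1])
print(rel(R,[.488,-.266,.15],s),rel(R,[.488,-.266,.0165],s))
E
```

```text
time: 20.48
position: [0.469, 0.1417, 0.0784]
ee_rot: [-3.0, 0.596, -2.97]
force: [0.8, -0.3, -0.6]
finger_gap: 0.17
finger_force: 59.7
time: 21.1
position: [0.4112, 0.1439, 0.1416]
ee_rot: [-3.0, 0.596, -2.968]
force: [-0.9, 0.2, -1.3]
finger_gap: 0.167
finger_force: 59.8
side 2.0 [140. 129. 113.]
side 2.1 [190. 181. 170.]
side 2.2 [211. 201. 189.]
side 2.3 [178. 165. 147.]
side 2.4 [113. 100.  83.]
side 2.5 [68. 56. 47.]
side 2.6 [45. 37. 34.]
side 2.7 [43. 38. 34.]
top 2.0 [119. 111.  95.]
top 2.1 [176. 157. 139.]
top 2.2 [181. 189. 164.]
top 2.3 [159. 142. 134.]
top 2.4 [94. 75. 68.]
top 2.5 [52. 44. 39.]
top 2.6 [42. 36. 30.]
top 2.7 [42. 36. 31.]
[ 0.59 -0.17 -0.9   0.34 -0.36  0.36]
([-16.8, 31.2, -32.0], [-8.5, -413.3, 54.2]) ([-16.8, 31.2, -32.0], [66.3, -397.6, 163.7])
```

```bash
python3 - <<'E'
from h import *
def meas(im):
    g=im.min(2)[60:340,180:330].copy()
    m=(g>140).astype('u1');n,l,st,ce=cv2.connectedComponentsWithStats(m);i=1+st[1:,4].argmax();m=(l==i)
    rows=[]
    for v in range(0,280,20):
        u=np.nonzero(m[v])[0]
        if len(u): rows.append((v+60,u.min()+180,u.max()+180))
    t=np.nonzero(m.any(1))[0]
    return t.min()+60,t.max()+60,rows
print(meas(cv2.imread('pics/w4.png')))
r=cam('wrist');print(meas(r['img']));cv2.imwrite('pics/w8.png',r['img'][...,::-1])
from cell import boxes_of
print([ (np.array(b['box']).round(3).tolist(),round(b['p'],2)) for n in('top','side') for b in boxes_of('wrench',n)])
E
```

```text
(np.int64(71), np.int64(339), [(80, np.int64(228), np.int64(276)), (100, np.int64(219), np.int64(285)), (120, np.int64(222), np.int64(282)), (140, np.int64(231), np.int64(273)), (160, np.int64(232), np.int64(273)), (180, np.int64(232), np.int64(273)), (200, np.int64(233), np.int64(272)), (220, np.int64(233), np.int64(272)), (240, np.int64(235), np.int64(271)), (260, np.int64(236), np.int64(270)), (280, np.int64(237), np.int64(269)), (300, np.int64(235), np.int64(270)), (320, np.int64(229), np.int64(271))])
(np.int64(77), np.int64(339), [(80, np.int64(239), np.int64(268)), (100, np.int64(224), np.int64(283)), (120, np.int64(225), np.int64(280)), (140, np.int64(234), np.int64(272)), (160, np.int64(235), np.int64(272)), (180, np.int64(227), np.int64(272)), (200, np.int64(224), np.int64(325)), (220, np.int64(221), np.int64(313)), (240, np.int64(219), np.int64(302)), (260, np.int64(236), np.int64(270)), (280, np.int64(237), np.int64(270)), (300, np.int64(235), np.int64(271)), (320, np.int64(235), np.int64(271))])
[([0.409, 0.57, 0.081, 0.06], 0.71), ([0.766, 0.614, 0.075, 0.167], 0.63), ([0.264, 0.58, 0.058, 0.142], 0.55), ([0.488, 0.63, 0.145, 0.173], 0.64), ([0.51, 0.676, 0.019, 0.084], 0.44)]
```

Both cameras show the nut unmoved at about 2.18. The wrist picture shows why: the wrench's tail disc has shrunk from 66 to 59 px, so the jaw was riding on top of the nut and the wrench pitched in the grip. I'll put the wrench back in the rest, which should level it, and then read the nut from close by.

```bash
python3 -m handwheel '[[[0,0,0],[10,-30,-30],-1],[[-3,6,-6],[10,-75,-30],-1],[[-6,12,-12],[5,-125,-20],-1],[[-9,18,-18],[0,-180,-10],-1],[[-13,24,-25],[0,-235,0],-1],[[-16.8,31.2,-32],[-5,-290,15],-1],[[-16.8,31.2,-32],[-8,-345,30],-1],[[-16.8,31.2,-32],[-8.5,-413,54],-1],[[-16.8,31.2,-32],[-8.5,-413,54],-1],[[-16.8,31.2,-32],[-8.5,-413,54],-1]]' && python3 - <<'E'
from h import *; from cell import state
s=state();R=rz(.7066-np.pi)@np.diag([1,-1,-1])
print(s['joint_pos'].round(2),rel(R,[.488,-.266,.06],s),rel(R,[.488,-.266,.016],s))
E
```

```text
time: 22.6
position: [0.4874, -0.2668, 0.1491]
ee_rot: [3.14, -0.001, -2.438]
force: [0.7, 1.4, -1.2]
finger_gap: 0.17
finger_force: 59.7
[-0.5   0.33 -0.1   1.14 -0.   -1.2 ] ([0.1, -0.1, -0.2], [-1.1, 0.1, 89.1]) ([0.1, -0.1, -0.2], [-1.1, 0.0, 133.1])
```

```bash
python3 -m handwheel '[[[0,0,0],[-1,0,40],-1],[[0,0,0],[-1,0,80],-1],[[0,0,0],[-1,0,100],-1],[[0,0,0],[-1,0,113],-1],[[0,0,0],[-1,0,119],-1],[[0,0,0],[-1,0,125],-1],[[0,0,0],[-1,0,130],-1],[[0,0,0],[-1,0,133],-1],[[0,0,0],[-1,0,133],-1]]' && python3 - <<'E'
from h import *
exec(open('/dev/null').read())
r=cam('wrist');g=r['img'].min(2)
m=(g[60:180,180:330]>140);t=np.nonzero(m.any(1))[0].min()+60
print('tail top row',t,[(v,np.ptp(np.nonzero(g[v,180:330]>140)[0])) for v in(80,90,95,100,105,110,120)])
E
```

```text
time: 23.72
position: [0.4895, -0.2655, 0.0186]
ee_rot: [-3.139, 0.001, -2.436]
force: [2.2, 1.9, 4.9]
finger_gap: 0.171
finger_force: 60.8
tail top row 71 [(80, np.int64(50)), (90, np.int64(69)), (95, np.int64(76)), (100, np.int64(80)), (105, np.int64(82)), (110, np.int64(68)), (120, np.int64(89))]
```

```bash
python3 -m handwheel '[[[0,0,0],[0,0,0],0.3],[[0,0,0],[0,0,0],0.6],[[0,0,0],[0,0,0],1],[[0,0,0],[0,0,0],1],[[0,0,0],[0,0,-30],1],[[0,0,10],[0,0,-80],1],[[0,0,20],[0,0,-140],1],[[0,0,30],[0,0,-200],1],[[0,0,40],[0,0,-220],1],[[0,0,50],[0,0,-220],1]]' && python3 -m handwheel '[[[0,0,10],[0,0,0],1],[[0,0,20],[0,0,0],1],[[0,0,30],[0,0,0],1],[[0,0,40],[0,0,0],1],[[0,0,50],[0,0,0],1],[[0,0,60],[0,0,0],1],[[0,0,70],[0,0,0],1],[[0,0,80],[0,0,0],1],[[0,0,90],[0,0,0],1],[[0,0,90],[0,0,0],1]]' && python3 - <<'E'
from h import *; from cell import state
s=state()
r=cam('wrist');cv2.imwrite('pics/w9.png',r['img'][...,::-1])
print(s['joint_pos'].round(2),rel(toolR(STAND[2],np.deg2rad(-175)),nutp(0,0,.13),s))
E
```

```text
time: 25.02
position: [0.4893, -0.2656, 0.2399]
ee_rot: [-3.14, 0.003, 2.969]
force: [0.2, 0.3, -0.6]
finger_gap: 0.999
finger_force: 0.0
time: 26.28
position: [0.4884, -0.265, 0.2375]
ee_rot: [-3.141, 0.001, 1.405]
force: [-0.3, 0.3, -0.2]
finger_gap: 1.001
finger_force: 0.0
[-0.5   0.29  0.07  1.36 -0.    1.24] ([-34.9, 3.1, 0.0], [425.4, -52.6, 7.2])
```

```bash
python3 -m handwheel '[[[0,0,0],[50,0,-20],1],[[-8,0,0],[105,-10,-30],1],[[-16,1,0],[160,-20,-30],1],[[-24,2,0],[215,-30,-25],1],[[-34.9,3.1,0],[270,-40,-20],1],[[-34.9,3.1,0],[325,-50,-10],1],[[-34.9,3.1,0],[380,-52,0],1],[[-34.9,3.1,0],[425,-52.6,7],1],[[-34.9,3.1,0],[425,-52.6,7],1],[[-34.9,3.1,0],[425,-52.6,7],1]]' && cat > look.py <<'E'
from h import *
r=cam('wrist');im=r['img'];hsv=cv2.cvtColor(im,cv2.COLOR_RGB2HSV);V,U=np.mgrid[:384,:512]
b=proj(r,[nutp(.0315,1.6,0),nutp(.0315,2.3,0)]);off=[]
for p,lo,hi in((b[0],24,33),(b[1],50,80)):
    m=(np.hypot(U-p[0],V-p[1])<14)&(hsv[...,0]>=lo)&(hsv[...,0]<=hi)&(hsv[...,1]>140)&(hsv[...,2]>90)
    if m.any(): off.append([U[m].mean()-p[0],V[m].mean()-p[1],m.sum()])
off=np.array(off);print(off.round(2).tolist());o=off[0,:2]
wh=cv2.GaussianBlur(im,(0,0),.6)
A=np.arange(1.3,2.9,.04)
for rad in(.0255,.0275):
    pts=(proj(r,[nutp(rad,a,.005) for a in A])+o).astype('f4')
    w=cv2.remap(wh,pts[None,:,0],pts[None,:,1],1)[0].min(1).astype(float)
    print(rad,dict(zip(A.round(2).tolist(),w.astype(int).tolist())))
    w=np.clip(w-.5*w.max(),0,None);print('angle',(w*A).sum()/w.sum())
cv2.imwrite('pics/w10.png',im[...,::-1])
E
python3 look.py
```

```text
time: 27.58
position: [0.5068, 0.1626, 0.2301]
ee_rot: [2.533, -0.048, 1.422]
force: [-0.7, -0.3, 0.3]
finger_gap: 0.997
finger_force: 0.0
[[-0.86, 0.5, 242.0]]
0.0255 {1.3: 67, 1.34: 68, 1.38: 69, 1.42: 70, 1.46: 70, 1.5: 72, 1.54: 73, 1.58: 73, 1.62: 74, 1.66: 74, 1.7: 77, 1.74: 78, 1.78: 79, 1.82: 81, 1.86: 81, 1.9: 81, 1.94: 79, 1.98: 75, 2.02: 76, 2.06: 115, 2.1: 204, 2.14: 249, 2.18: 254, 2.22: 253, 2.26: 228, 2.3: 147, 2.34: 96, 2.38: 90, 2.42: 89, 2.46: 88, 2.5: 87, 2.54: 88, 2.58: 89, 2.62: 88, 2.66: 87, 2.7: 89, 2.74: 87, 2.78: 87, 2.82: 88, 2.86: 88}
angle 2.1878184991274003
0.0275 {1.3: 76, 1.34: 76, 1.38: 77, 1.42: 74, 1.46: 66, 1.5: 63, 1.54: 66, 1.58: 67, 1.62: 67, 1.66: 67, 1.7: 69, 1.74: 71, 1.78: 77, 1.82: 81, 1.86: 81, 1.9: 81, 1.94: 76, 1.98: 75, 2.02: 74, 2.06: 101, 2.1: 191, 2.14: 246, 2.18: 253, 2.22: 253, 2.26: 231, 2.3: 147, 2.34: 110, 2.38: 107, 2.42: 105, 2.46: 97, 2.5: 89, 2.54: 89, 2.58: 90, 2.62: 89, 2.66: 88, 2.7: 89, 2.74: 88, 2.78: 88, 2.82: 89, 2.86: 88}
angle 2.1905693950177945
```

```bash
python3 - <<'E'
from h import *
r=cam('wrist');hsv=cv2.cvtColor(r['img'],cv2.COLOR_RGB2HSV);A=np.arange(1.2,2.8,.01)
for rad in(.032,.034,.0355):
    pts=proj(r,[nutp(rad,a,0) for a in A])+[-.86,.5];u=np.rint(pts).astype(int);c=hsv[u[:,1],u[:,0]]
    for lo,hi in((22,34),(45,85)):
        m=(c[:,0]>=lo)&(c[:,0]<=hi)&(c[:,1]>90);print(rad,lo,m.sum(),A[m].min().round(2) if m.any() else 0,A[m].max().round(2) if m.any() else 0,end=' | ')
    print()
from cell import state
print('t',state()['time'])
# wrench in rest, from w9
E
```

```text
0.032 22 44 1.38 1.81 | 0.032 45 35 2.12 2.46 | 
0.034 22 41 1.4 1.8 | 0.034 45 37 2.11 2.47 | 
0.0355 22 39 1.41 1.79 | 0.0355 45 35 2.12 2.46 | 
t 27.675
```

```bash
python3 - <<'E'
from h import *
from cell import boxes_of,finish_job
r=cam('top');im=r['img'].astype(int);old=cv2.imread('pics/top0.png')[...,::-1].astype(int)
print([(np.array(b['box']).round(3).tolist(),round(b['p'],2)) for b in boxes_of('wrench','top')])
a=old[175:240,230:290];b=im[175:240,230:290]
print('diff',np.abs(a-b).max(2).mean(),(np.abs(a-b).max(2)>50).sum())
for q in(a,b):
    m=(q.min(2)>120);v,u=np.nonzero(m);print(m.sum(),u.mean(),v.mean(),np.degrees(.5*np.arctan2(2*np.cov(u,v)[0,1],u.var()-v.var())))
E
```

```text
[([0.763, 0.614, 0.068, 0.158], 0.79), ([0.413, 0.566, 0.072, 0.061], 0.7), ([0.504, 0.537, 0.092, 0.128], 0.59), ([0.625, 0.582, 0.024, 0.094], 0.53)]
diff 6.069230769230769 139
342 28.067251461988302 29.22514619883041 50.24482311594564
350 28.114285714285714 28.65714285714286 50.199038244283365
```

The wrench is back within about 2 mm of its starting pose at the same angle, and the nut reads 2.19, inside the green band.

```bash
python3 -c "from cell import finish_job; print(finish_job())"
```

```text
the job is handed in; nothing more can be done
None
```

The job is handed in (verdict not shown): the nut reads about 2.19 rad, on the green band but about 0.065 rad above its lower edge, because a second nudge with the wrench didn't move it; the wrench is back in its rest within about 2 mm, and the vials and dropper bottle weren't touched as far as I could tell, though I didn't re-measure them.

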